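# Sort the stray marker and cookie into their trays

### The job

A marker pen and one cookie were left lying on the middle of the packing table. Put the cookie into the clear tray that holds the other cookies, setting it down gently rather than dropping it from a height, and put the marker into the stainless pan with the ribbon spool, so that it lies down inside the pan and is not propped on its rim.

Things in the scene. Friction and masses are not known exactly. Their poses are not given: they have to be found in the camera images.
- cookie_mid (a point): the stray cookie, the only one lying on the bare table: a lumpy butter cookie with chocolate bits, about 37 x 33 mm and 16 to 19 mm high, loose; this point is its centre, 8 mm above its underside; z up. It can be grasped across any direction
- marker_mid (a point): the marker pen lying on the table, white barrel with black cap, 135 mm long, 17 mm wide and 16 mm high, loose; this point is its centre, 8 mm above its underside; its y axis runs along the pen, x across it, z up
- cookie_tray: clear rectangular food tray with a few cookies in it, fixed: 175 mm along its x, 200 mm along its y, 75 mm high, sloping walls; origin at the centre of its underside, z up. The floor is about 5 mm above the underside and some 130 x 150 mm in size; a few old cookies, up to about 20 mm high and fixed, lie round its middle and at negative x; the strip of floor from x = +25 to +65 mm is bare
- steel_pan: low open stainless pan with a narrow outward rim, fixed: inside 214 mm along its x, 164 mm along its y, 45 mm high, walls and floor 3 mm thick; origin at the centre of its underside, z up. A ribbon spool (69 mm across, 15 mm high) is fixed flat on its floor, centred 67 mm from the pan's centre towards positive x; the rest, from x = -107 to +32 mm, is empty
Mind the look-alikes: they are no part of the job. What is shaped like the part that bears cookie_mid but green is not meant.

How it is judged:
At the end, for the whole second after the job is handed in: The cookie rests inside the cookie tray (centre within its walls, under 60 mm above its underside); the marker rests inside the steel pan (centre within its walls, under 35 mm above its underside), within 15 degrees of level; both released and at rest (x of cookie_mid in the frame of cookie_tray between -0.075 and 0.075 m and y of cookie_mid in the frame of cookie_tray between -0.088 and 0.088 m and z of cookie_mid in the frame of cookie_tray between 0 and 0.06 m and x of marker_mid in the frame of steel_pan between -0.107 and 0.107 m and y of marker_mid in the frame of steel_pan between -0.082 and 0.082 m and z of marker_mid in the frame of steel_pan between 0 and 0.035 m and angle between marker_mid's own y axis and vertical between 1.31 and 1.83 rad and linear speed of each of stray_cookie, pen below 0.03 m/s); the robot touches nothing.
It fails at once if the cookie falls or is thrown (faster than 1.2 m/s out of the grip, a free fall of more than about 7 cm) (linear speed of stray_cookie above 1.2 m/s and contact force between the fingers and stray_cookie below 0.05 N).
It also fails if it takes over 54 s, if anything falls off the work surface, if the arm or the gripper's body presses on something with over 40 N, if the wrist force passes 120 N, or if a joint passes its speed limit or range.

### The arm

A 6-joint arm with a two-finger parallel gripper is mounted at the origin on a cart in front of the work surface, level with it; the furniture and walls round the work are solid. World frame = base frame: x ahead of the robot, y to its left, z up, the work surface at z = 0. Lengths are in m, angles in rad, forces in N, time in s.
With the tool pointing down it reaches from about 0.275 to 0.975 m from the base axis. Payload 8.4 kg.
Tool frame: the origin (TCP) lies on the front face of the gripper's body, between the roots of the fingers; the fingertips stand 88 mm ahead of it and the grasp point (between the pads) lies 69 mm ahead of it; z points along the fingers, y is the line along which they close (so a half turn about z gives the same grasp; the last joint's range is limited). The gripper opens to 92 mm and grips with 3 to 60 N. Pads are 20 mm wide; open, the fingers measure 128 mm over their backs; the gripper's body (75 mm by 189 mm) begins 69 mm behind the grasp point.
Start: joints at [1.322, 0.353, 1.633, -0, 1.155, -0.002], TCP at [0.153, 0.606, 0.303] pointing down, gripper open.
Joint ranges: [-2.63, 2.63], [-0.92, 2.1], [0.06, 2.66], [-1.3, 4.44], [0, 2.69], [-3.02, 3.02]. Speed limits (rad/s): [2.22, 2.22, 2.79, 3.14, 3.14, 3.14].

### API

Orientations are given as a rotation vector (axis times angle).
In Python, from rig import ctrl gives the robot as it stands.
- The arm moves only by the shell command python3 -m handwheel 'ROWS' [FORCE]. ROWS is JSON, a list that holds one entry, the list of rows, each a list of 7 numbers: the shift along the tool's x, y, z in cm, then the turn, a rotation vector about the tool's x, y, z in rad, then the gripper command: -1 is shut, 1 is fully open, values between are in proportion. A call has exactly 5 rows; each row is the pose to reach, as a shift and turn from the pose commanded when the call began, along the tool's axes at that moment; what a row does not reach only later rows make up. A row lasts 1/12 s, in which the tool goes at most 41.7 mm and 7.16 degrees, less where a joint would pass 70% of its speed; a pose out of reach is approached as far as the arm can. A call with a gripper value outside its range is refused whole. The fingers move at their own pace and stop on an object; FORCE is the grip in N (left out, the last holds). Time passes only in rows, so rows that repeat a pose let the fingers close, or fill a call up. It gives the time, the measured TCP pose, the force, the opening and the grip force at its end, in the units of the state.
- ctrl.get_state(): the state, without advancing time (a new reading comes with each control period).
- ctrl.camera(name): name is "side" or "top"; returns the picture (420x560x3 uint8, red, green, blue); there is no depth.
- ctrl.camera_params(name): a dict with "fov_y" (degrees; the focal length in pixels is half the picture's height over the tangent of half this angle, whatever the lens; pixels are square), "cx", "cy" (the principal point, pixels), "rvec" (rotation vector, rad) and "tvec" (3), from world to camera coordinates, as OpenCV has them. Camera axes: x right, y down, z forward; pixel columns grow to the right and rows downward; lengths in m; the calibration is good to about 2 mm. A picture is of the moment at which its call begins. camera_params takes no time and is no camera call.
- ctrl.hand_in(): hands the job in; it is judged then, once.
The state is a dict: "time": time; "q": joint angles; "joint_vel": joint speeds; "tau": joint torques, N m; "tool_pos": TCP position; "eef_rot": TCP orientation; "force": force on the tool from outside, world axes, zero at the start; "moment": the same for the moment, N m; "grip_width": finger opening in m; "gripper_force": force on a finger pad.
Only numpy, scipy, OpenCV 4.12 (cv2) and the standard library are available. Lean on these libraries where they do the work, as an engineer would, in place of code of your own. Each camera call takes 0.05 s, during which the arm holds its last target. There are 200 camera calls.

## Working session

There is one attempt and no reset: what is moved stays moved. The work goes in short steps, Python scripts to look and compute and a shell command to move; the robot and the scene stay as the last step left them, time stands still between calls to the robot, and variables do not carry over. Pictures are saved under pics/ and viewed, at most 12 in all, crops included, and the job is handed in when it is done.

```bash
mkdir -p pics
python3 - <<'E'
from rig import ctrl
import cv2
for n in("top","side"):
    cv2.imwrite(f"pics/{n}0.png",ctrl.camera(n)[:,:,::-1]); print(ctrl.camera_params(n))
print(ctrl.get_state())
E
```

```text
{'fov_y': 56.01141035094781, 'cx': 285.43999172041606, 'cy': 208.9931895759371, 'rvec': array([ 2.19718465, -2.18553451,  0.03009825]), 'tvec': array([-0.00834194,  0.52988635,  0.86836324])}
{'fov_y': 51.63131811881022, 'cx': 270.43229990360743, 'cy': 207.37754622989317, 'rvec': array([ 2.06223837, -0.16458906,  0.07463548]), 'tvec': array([-0.53344763,  0.10369675,  1.19971812])}
{'time': 0.1, 'q': array([ 1.32160980e+00,  3.53547627e-01,  1.63405593e+00,  5.35089918e-06,
        1.15519539e+00, -2.41904910e-03]), 'joint_vel': array([-1.90439863e-03, -1.02068299e-04, -9.85245547e-04,  9.40870325e-04,
       -7.66242405e-04, -9.34916832e-05]), 'tau': array([ 7.71920810e-06, -5.94908202e+01, -3.34931087e+01,  6.99002878e-02,
        1.83851371e-02, -1.85152749e-05]), 'tool_pos': array([0.15259667, 0.60573925, 0.30205987]), 'eef_rot': array([-3.86622773e-01, -3.11755388e+00,  1.87881740e-03]), 'force': array([0.05363875, 0.04020385, 0.62194686]), 'moment': array([-0.03245176, -0.0497194 , -0.00658943]), 'gripper_force': 0.0, 'grip_width': 0.09180805570392295}
```

View pics/top0.png

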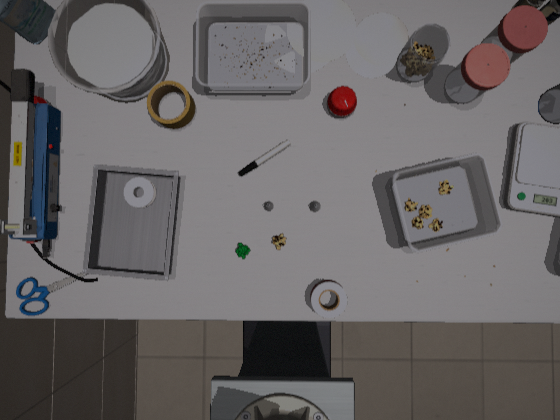

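View pics/side0.png

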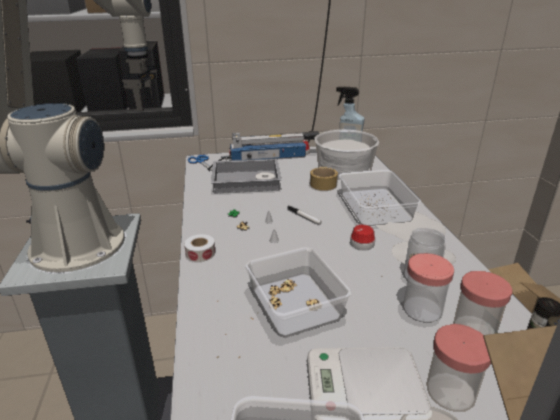

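The top view shows what could be taken for the stray cookie:
- A brown one at (279,241), on bare table. This is my choice.
- A green look-alike at (242,250).
- The cookies in the tray, at about (410–445, 187–225).

The marker lies at (264,158). The tray is at (435,202) and the pan at (133,222), with its spool at (139,191). Two small cones stand at (268,206) and (315,206).

```bash
cat > h.py <<'E'
import numpy as np, cv2
from rig import ctrl
def cam(n):
    p=ctrl.camera_params(n); f=210/np.tan(np.radians(p['fov_y']/2))
    K=np.array([[f,0,p['cx']],[0,f,p['cy']],[0,0,1]]); R=cv2.Rodrigues(p['rvec'])[0]
    return K,R,np.array(p['tvec'])
def ray(n,px,z):
    K,R,t=cam(n); px=np.atleast_2d(px).astype(float)
    d=(np.linalg.inv(K)@np.c_[px,np.ones(len(px))].T).T@R; c=-R.T@t
    return c+d*((z-c[2])/d[:,2])[:,None]
def proj(n,P):
    K,R,t=cam(n); q=(K@(R@np.atleast_2d(P).T+t[:,None])).T; return q[:,:2]/q[:,2:]
def blobs(mask,amin=15):
    n,l,s,c=cv2.connectedComponentsWithStats(mask.astype(np.uint8)); return [(c[i].round(1),s[i],l==i) for i in range(1,n) if s[i,4]>=amin]
E
python3 - <<'E'
from h import *
np.set_printoptions(precision=4,suppress=True)
for n in("top","side"):
    K,R,t=cam(n); print(n,-R.T@t,"tcp px",proj(n,[.153,.606,.302]),"base",proj(n,[0,0,0]))
im=cv2.imread("pics/top0.png"); hsv=cv2.cvtColor(im,cv2.COLOR_BGR2HSV)
sat=(hsv[...,1]>70)
print("grey",im[80:82,230],im[140,200])
for c,s,m in blobs(sat[:, :],25):
    if 170<c[0]<480 and 120<c[1]<300:
        print(c,s,np.median(hsv[m],0),ray("top",c,.008)[:, :2])
d=np.zeros(im.shape[:2],bool); d[130:185,230:300]=1
g=im.astype(int).max(2); print(g[150:180,235:295:3])
a=im[120:290,220:340]; cv2.imwrite("pics/c1.png",cv2.resize(a,None,fx=4,fy=3.5,interpolation=cv2.INTER_CUBIC))
a=np.hstack([im[155:285,80:190],im[145:275,365:505]]); cv2.imwrite("pics/c2.png",cv2.resize(a,None,fx=3.2,fy=3.2,interpolation=cv2.INTER_CUBIC))
E
```

```text
top [ 0.4915 -0.0199  0.8905] tcp px [[-133.0959  453.2576]] base [[281.6468 449.9404]]
side [ 0.3888 -1.0748  0.6544] tcp px [[141.0679  82.9123]] base [[ 77.4109 244.8989]]
grey [[124 118 119]
 [125 119 120]] [132 130 132]
[444.5 187.4] [439 180  14  14 134] [ 19.  118.5 111. ] [[ 0.58   -0.3596]]
[410.1 205.2] [405 198  13  13 106] [ 19. 116. 110.] [[ 0.5399 -0.2831]]
[421.7 216. ] [412 205  20  24 254] [ 19. 118. 102.] [[ 0.516  -0.3085]]
[435.4 224.8] [429 218  13  14 108] [ 18.5 114.5 101. ] [[ 0.4966 -0.3386]]
[278.8 240.9] [273 234  13  16 133] [ 19. 115. 102.] [[0.4588 0.0089]]
[242.1 250.3] [236 243  14  16 146] [ 69.  234.   73.5] [[0.4374 0.0907]]
[[136 135 136 132 134 132 134 135 134 134 135 134 117 141 140 114 104 135
  135 135]
 [135 135 135 134 132 132 134 135 134 136 136 117 133 143 130  96 128 137
  136 136]
 [134 136 135 136 134 134 135 134 135 135 118 117 141 139 110 104 135 135
  137 135]
 [136 135 135 136 135 135 135 135 135 136 101 135 142 131 107 127 136 136
  135 135]
 [135 136 134 135 135 134 136 136 136 120 117 142 139 111 126 136 136 135
  136 135]
 [135 1
[... 1418 characters left out ...]
 134 134
  136 136]
 [136  45  16  12  29 127 134 135 135 135 138 135 136 134 135 137 135 135
  135 136]
 [134  62  10  11  90 134 135 135 136 136 136 136 135 136 136 136 136 134
  136 136]
 [137  74  11  46 126 135 135 135 135 135 136 136 134 135 135 136 135 134
  136 137]
 [136 110  10 107 135 136 136 134 135 137 134 136 136 135 135 135 137 138
  136 135]
 [135 133  85 135 135 135 136 135 135 135 135 135 136 136 134 136 136 137
  136 136]
 [136 135 126 135 134 135 134 134 136 134 135 135 136 135 135 135 134 134
  137 137]
 [136 137 135 134 136 135 136 136 135 136 136 135 136 135 135 136 134 135
  135 137]
 [136 134 135 136 136 134 135 136 136 134 135 135 136 135 135 135 136 136
  136 136]]
```

View pics/c1.png

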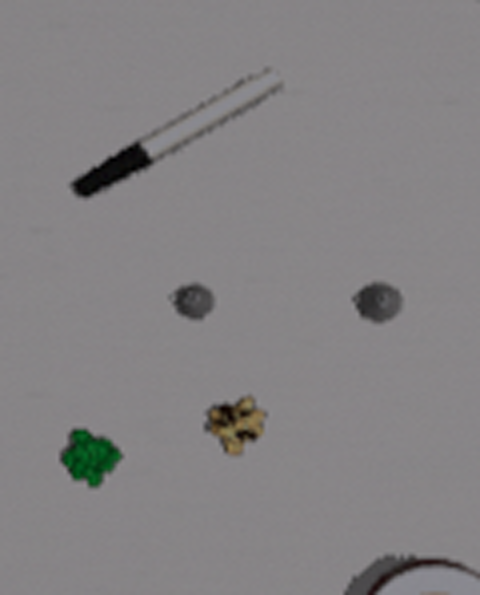

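View pics/c2.png

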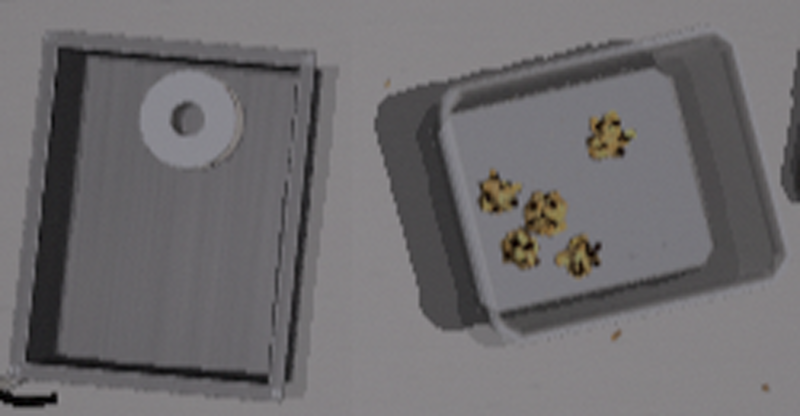

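The crops show the brown cookie at (279,241) standing alone, well apart from the green one. The pen runs from its cap at about (238,174) to its tail at about (290,141). The pan's lower part is empty and the right strip of the tray floor is bare.

Run:
```python
from h import *
np.set_printoptions(precision=4,suppress=True)
im=cv2.imread("pics/top0.png"); g=im.max(2).astype(int)
roi=np.zeros(g.shape,bool); roi[132:182,230:300]=1
m=roi&(abs(g-135)>9)
b=max(blobs(m),key=lambda b:b[1][4])[2]
b=cv2.morphologyEx(b.astype(np.uint8),cv2.MORPH_CLOSE,np.ones((5,5)))
pts=np.argwhere(b)[:,::-1]; r=cv2.minAreaRect(pts.astype(np.float32)); bp=cv2.boxPoints(r)
w=ray("top",bp,.008); print("pen px",r,"world",w[:,:2],w.mean(0)); e=[np.linalg.norm(w[0]-w[1]),np.linalg.norm(w[1]-w[2])]
L=w[1]-w[0] if e[0]>e[1] else w[2]-w[1]; print(e,"angle",np.degrees(np.arctan2(L[1],L[0])))
def T(q): return np.array([[365+(x-352)/3.2,145+y/3.2] for x,y in q])
def P(q): return np.array([[80+x/3.2,155+y/3.2] for x,y in q])
f=ray("top",T([(450,125),(655,68),(714,240),(495,310)]),.005)
print("tray floor",f[:,:2],f.mean(0),[np.linalg.norm(f[i]-f[(i+1)%4]) for i in range(4)])
k=ray("top",T([(497,192),(545,213),(520,247),(578,255),(608,135),(665,205)]),.013);print("cookies",k[:,:2])
for nm,q,z in(("inner rim/floor",[(60,47),(318,66),(290,385),(27,362)],.045),("outer rim",[(45,32),(315,52),(292,398),(12,372)],.045)):
    f=ray("top",P(q),z);print("pan",nm,f[:,:2],f.mean(0),[np.linalg.norm(f[i]-f[(i+1)%4]) for i in range(4)])
print("spool",ray("top",P([(190,119)]),.018))
print("cones",ray("top",[(268,206),(315,206)],.01))
s=cv2.imread("pics/side0.png"); hs=cv2.cvtColor(s,cv2.COLOR_BGR2HSV)
for c,st,mm in blobs(hs[...,1]>70,15):
    if 225<c[0]<320 and 190<c[1]<320: print("side",c,st,np.median(hs[mm],0),ray("side",c,.009)[:,:2])
for p in((269,208),(269,222),(274,228),(274,241)): print(p,ray("side",p,0)[:,:2])
```

```text
pen px ((263.4979553222656, 158.23214721679688), (9.110092163085938, 61.034400939941406), 56.82148742675781) world [[ 0.6149  0.1075]
 [ 0.691  -0.0071]
 [ 0.6737 -0.0184]
 [ 0.5977  0.0961]] [0.6443 0.0446 0.008 ]
[np.float64(0.13756443148372366), np.float64(0.02068403017528718)] angle -56.413005039709894
tray floor [[ 0.5874 -0.2521]
 [ 0.628  -0.3952]
 [ 0.5078 -0.4343]
 [ 0.4583 -0.2824]] [ 0.5454 -0.341   0.005 ] [np.float64(0.14875480362412496), np.float64(0.12634117749557217), np.float64(0.15975169839326914), np.float64(0.13253838871365492)]
cookies [[ 0.5401 -0.282 ]
 [ 0.5257 -0.3149]
 [ 0.5021 -0.2975]
 [ 0.4968 -0.3373]
 [ 0.58   -0.3588]
 [ 0.5317 -0.3973]]
pan inner rim/floor [[0.6118 0.3995]
 [0.5995 0.2236]
 [0.3853 0.2386]
 [0.3993 0.4162]] [0.499  0.3195 0.045 ] [np.float64(0.17635871431549094), np.float64(0.21469227307334313), np.float64(0.1781078550947953), np.float64(0.21315467908497004)]
pan outer rim [[0.622  0.41  ]
 [0.609  0.2258]
 [0.3767 0.2371]
 [0.3926 0.4261]] [0.5001 0.3247 0.045 ] [np.float64(0.1847133445933429), np.float64(0.23255058540380735), np.float64(0.18968149864578732), np.float64(0.2300056002638564)]
spool [[0.5655 0.3203 0.018 ]]
cones [[ 0.5365  0.0335  0.01  ]
 [ 0.537  -0.0714  0.01  ]]
side [233.4 213. ] [229 210  10   7  45] [ 66. 146. 109.] [[0.4385 0.0876]]
side [242.4 225.9] [238 222   9   8  41] [ 19.  92. 142.] [[0.4585 0.0063]]
side [280.2 291.6] [270 280  26  29 259] [ 18.  94. 152.] [[ 0.5169 -0.3018]]
side [311.6 301.9] [307 300  11   5  43] [ 19.  91. 177.] [[ 0.5797 -0.3484]]
(269, 208) [[0.5524 0.1161]]
(269, 222) [[0.5397 0.0299]]
(274, 228) [[ 0.549  -0.0067]]
(274, 241) [[ 0.5382 -0.0752]]
```

```bash
cat >> h.py <<'E'
def go(target,yaw=None):
    """shift (cm) in tool axes and z-turn (rad) to reach TCP target / closing direction yaw (deg, mod 180), tool down"""
    s=ctrl.get_state(); R=cv2.Rodrigues(np.array(s['eef_rot'],float))[0]
    sh=R.T@(np.array(target)-s['tool_pos'])*100
    print("t",round(s['time'],2),"pos",np.round(s['tool_pos'],4),"shift",sh.round(2),"w",round(s['grip_width'],4),"gf",s['gripper_force'],"q",np.round(s['q'],2))
    y=np.degrees(np.arctan2(R[1,1],R[0,1])); out=[y]
    if yaw is not None:
        d=(yaw-y+90)%180-90; a=np.radians(d); W=np.array([[np.cos(a),-np.sin(a),0],[np.sin(a),np.cos(a),0],[0,0,1]])
        y2=np.radians(y+d); Rt=np.array([[np.sin(y2),np.cos(y2),0],[-np.cos(y2),np.sin(y2),0],[0,0,-1.]])
        out.append(cv2.Rodrigues(R.T@Rt)[0].ravel().round(3))
    print("yaw,turn",*out)
E
python3 -m handwheel '[[[-2.6,-3,0,0,0,0,0.3],[-5.2,-6,0,0,0,0,0.3],[-7.9,-9,0,0,0,0,0.3],[-10.6,-12,0,0,0,0,0.3],[-13.2,-15,0,0,0,0,0.3]]]' 20
python3 -m handwheel '[[[-2.6,-3,0,0,0,0,0.3],[-5.2,-6,0,0,0,0,0.3],[-7.9,-9,0,0,0,0,0.3],[-10.6,-12,0,0,0,0,0.3],[-13.2,-15,0,0,0,0,0.3]]]' 
python3 -m handwheel '[[[-2.6,-3,0,0,0,0,0.3],[-5.2,-6,0,0,0,0,0.3],[-7.9,-9,0,0,0,0,0.3],[-10.6,-12,0,0,0,0,0.3],[-13.2,-15,0,0,0,0,0.3]]]' 
python3 -c "from h import *;go([.459,.008,.20],76)"
```

```text
time: 0.52
tool_pos: [0.2443, 0.4265, 0.3023]
eef_rot: [-0.386, -3.118, 0.001]
force: [0.9, -1.0, 0.7]
grip_width: 0.0606
gripper_force: 0.0
time: 0.93
tool_pos: [0.3357, 0.2488, 0.3027]
eef_rot: [0.386, 3.118, 0.0]
force: [0.9, 0.3, 0.3]
grip_width: 0.0598
gripper_force: 0.0
time: 1.35
tool_pos: [0.4272, 0.0709, 0.3027]
eef_rot: [0.387, 3.117, 0.0]
force: [0.7, 1.2, 0.7]
grip_width: 0.0595
gripper_force: 0.0
t 1.35 pos [0.4272 0.0709 0.3027] shift [-4.62 -5.33 10.27] w 0.0595 gf 0.0 q [ 0.16  0.05  2.02  0.    1.07 -1.16]
yaw,turn 75.85434413156466 [ 1.571 -0.002 -0.   ]
```

```bash
sed -i 's/\[\[np.sin(y2),np.cos(y2),0\],\[-np.cos(y2),/[[-np.sin(y2),np.cos(y2),0],[np.cos(y2),/' h.py
python3 -m handwheel '[[[-1,-1,2,0,0,0,0.3],[-2,-2.3,4,0,0,0,0.3],[-3.3,-3.8,7,0,0,0,0.3],[-4.4,-5,9.5,0,0,0,0.3],[-4.6,-5.3,11,0,0,0,0.3]]]'
python3 -m handwheel '[[[0,0,2,0,0,0,0.3],[0,0,2.5,0,0,0,0.3],[0,0,2.5,0,0,0,0.3],[0,0,2.5,0,0,0,0.3],[0,0,2.5,0,0,0,0.3]]]'
python3 - <<'E'
from h import *
go([.459,.008,.092],76)
a=ctrl.camera("top")[:,:,::-1][195:295,215:345]; b=ctrl.camera("side")[:,:,::-1][150:250,190:320]
cv2.imwrite("pics/g1.png",cv2.resize(np.hstack([a,b]),None,fx=3,fy=3,interpolation=cv2.INTER_CUBIC))
E
```

```text
time: 1.77
tool_pos: [0.4583, 0.0086, 0.1904]
eef_rot: [-0.388, -3.116, 0.001]
force: [0.0, -0.3, -0.1]
grip_width: 0.06
gripper_force: 0.0
time: 2.18
tool_pos: [0.459, 0.0106, 0.1687]
eef_rot: [0.386, 3.116, 0.0]
force: [1.2, 0.8, -0.5]
grip_width: 0.0598
gripper_force: 0.0
t 2.18 pos [0.459  0.0106 0.1687] shift [-0.06 -0.25  7.67] w 0.0598 gf 0.0 q [ 0.02  0.29  2.1   0.    0.76 -1.3 ]
yaw,turn 75.88736072985938 [ 0.     0.001 -0.002]
```

View pics/g1.png

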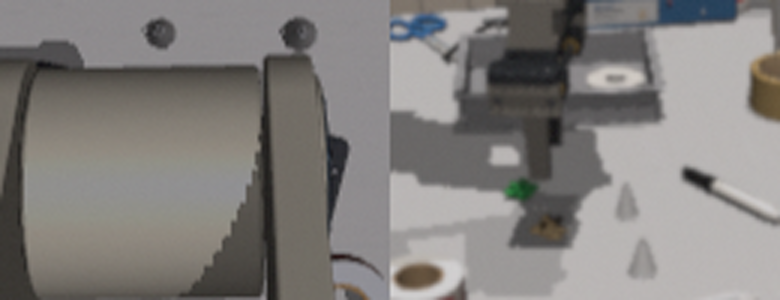

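The top view is blocked by the arm. In the side view the fingers hang above the brown cookie, at about (545,228) in the picture, with the green cookie outside them. I go down now and grip.

```bash
python3 -m handwheel '[[[0,-0.2,2,0,0,0,0.3],[0,-0.2,4,0,0,0,0.3],[0,-0.2,6,0,0,0,0.3],[0,-0.2,7.2,0,0,0,0.3],[0,-0.2,7.6,0,0,0,0.3]]]' 12
python3 -m handwheel '[[[0,0,0,0,0,0,0.3],[0,0,0,0,0,0,-1],[0,0,0,0,0,0,-1],[0,0,0,0,0,0,-1],[0,0,0,0,0,0,-1]]]' 12
python3 -m handwheel '[[[0,0,0,0,0,0,-1],[0,0,0,0,0,0,-1],[0,0,0,0,0,0,-1],[0,0,0,0,0,0,-1],[0,0,0,0,0,0,-1]]]' 12
```

```text
time: 2.7
tool_pos: [0.4575, 0.0085, 0.0909]
eef_rot: [-0.386, -3.117, 0.0]
force: [-0.5, 1.6, 0.1]
grip_width: 0.0598
gripper_force: 0.0
time: 3.12
tool_pos: [0.4584, 0.0084, 0.0924]
eef_rot: [0.386, 3.116, 0.0]
force: [-0.3, 0.3, -0.2]
grip_width: 0.0351
gripper_force: 0.0
time: 3.53
tool_pos: [0.4584, 0.0084, 0.0922]
eef_rot: [0.387, 3.117, 0.0]
force: [-0.4, 0.6, 7.3]
grip_width: 0.0318
gripper_force: 12.0
```

```bash
python3 -m handwheel '[[[0,0,-1,0,0,0,-1],[0,0,-3,0,0,0,-1],[0,0,-6,0,0,0,-1],[0,0,-9,0,0,0,-1],[0,0,-11,0,0,0,-1]]]' 15
python3 -c "
from h import *
go([.5375,-.398,.203],17)
b=ctrl.camera('side'); cv2.imwrite('pics/g2.png',cv2.resize(b[150:270,180:340,::-1],None,fx=3,fy=3))"
```

```text
time: 3.95
tool_pos: [0.4582, 0.0084, 0.2045]
eef_rot: [0.387, 3.116, 0.0]
force: [0.2, 0.6, 0.1]
grip_width: 0.0316
gripper_force: 15.0
t 3.95 pos [0.4582 0.0084 0.2045] shift [-17.62 -37.47   0.17] w 0.0316 gf 14.999947820033412 q [ 0.02  0.23  2.07  0.    0.84 -1.31]
yaw,turn 75.85771341655314 [1.000e-03 1.000e-03 1.027e+00]
```

View pics/g2.png

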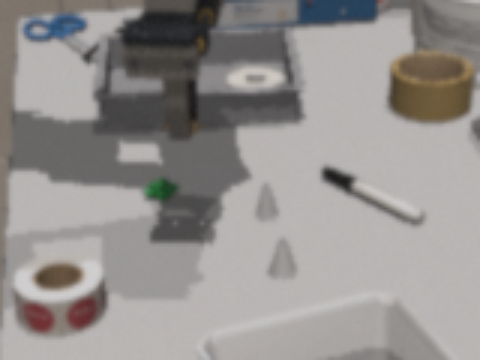

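The cookie is off the table and held between the fingers; the spot where it lay, at about (180,215) in the picture, is bare. I carry it to the tray now.

```bash
python3 -m handwheel '[[[-1,-2,0,0,0,0,-1],[-2.6,-5.5,0,0,0,0,-1],[-4.2,-9,0,0,0,0,-1],[-5.9,-12.5,0,0,0,0,-1],[-7.5,-16,0,0,0,0,-1]]]'
python3 -m handwheel '[[[-1.6,-3.5,0,0,0,0,-1],[-3.2,-7,0,0,0,0,-1],[-4.9,-10.5,0,0,0,0,-1],[-6.4,-13.7,0,0,0,0,-1],[-7.5,-16,0,0,0,0,-1]]]'
python3 -m handwheel '[[[-0.6,-1.3,0,0,0,0.1,-1],[-1.2,-2.6,0,0,0,0.2,-1],[-1.8,-3.9,0,0,0,0.32,-1],[-2.4,-5,0,0,0,0.44,-1],[-2.6,-5.5,0,0,0,0.54,-1]]]'
python3 -m handwheel '[[[0,0,0,0,0,0.1,-1],[0,0,0,0,0,0.22,-1],[0,0,0,0,0,0.34,-1],[0,0,0,0,0,0.44,-1],[0,0,0,0,0,0.49,-1]]]'
python3 -c "
from h import *
go([.5375,-.398,.106],17)"
```

```text
time: 4.42
tool_pos: [0.4915, -0.1668, 0.2021]
eef_rot: [0.386, 3.118, -0.0]
force: [0.4, 0.9, -1.0]
grip_width: 0.0314
gripper_force: 15.0
time: 4.83
tool_pos: [0.5252, -0.3416, 0.2019]
eef_rot: [0.388, 3.117, -0.001]
force: [0.0, 0.2, 0.1]
grip_width: 0.0316
gripper_force: 15.0
time: 5.25
tool_pos: [0.537, -0.3996, 0.2017]
eef_rot: [1.214, 2.897, -0.0]
force: [-0.2, -0.2, -0.5]
grip_width: 0.0312
gripper_force: 15.0
time: 5.67
tool_pos: [0.5367, -0.3981, 0.2017]
eef_rot: [-1.879, -2.517, -0.0]
force: [0.3, 0.1, -0.2]
grip_width: 0.031
gripper_force: 15.0
t 5.67 pos [ 0.5367 -0.3981  0.2017] shift [-0.02  0.09  9.57] w 0.031 gf 14.999439331004396 q [-0.64  0.52  1.62  0.    1.01 -0.93]
yaw,turn 16.51051745439122 [-0.    -0.001 -0.009]
```

```bash
python3 -m handwheel '[[[0,0,2,0,0,0,-1],[0,0,4.5,0,0,0,-1],[0,0,7,0,0,0,-1],[0,0,8.5,0,0,0,-1],[0,0,9,0,0,0,-1]]]'
python3 -m handwheel '[[[0,0,0.2,0,0,0,-1],[0,0,0.5,0,0,0,-1],[0,0,0.7,0,0,0,-1],[0,0,0.9,0,0,0,-1],[0,0,0.9,0,0,0,-1]]]'
```

```text
time: 6.08
tool_pos: [0.5355, -0.3971, 0.1089]
eef_rot: [-1.869, -2.519, 0.0]
force: [0.0, 0.4, 0.2]
grip_width: 0.0311
gripper_force: 15.0
time: 6.5
tool_pos: [0.5372, -0.3984, 0.1032]
eef_rot: [1.872, 2.522, 0.0]
force: [0.4, -0.6, -0.9]
grip_width: 0.0311
gripper_force: 15.0
```

```bash
python3 -m handwheel '[[[0,0,0.1,0,0,0,-1],[0,0,0.2,0,0,0,-1],[0,0,0.3,0,0,0,-1],[0,0,0.4,0,0,0,-1],[0,0,0.4,0,0,0,-1]]]'
python3 -m handwheel '[[[0,0,0,0,0,0,-0.2],[0,0,0,0,0,0,-0.1],[0,0,0,0,0,0,-0.05],[0,0,0,0,0,0,0],[0,0,0,0,0,0,0]]]'
python3 -m handwheel '[[[0,0,0,0,0,0,0],[0,0,-1,0,0,0,0],[0,0,-3,0,0,0,0],[0,0,-6,0,0,0,0],[0,0,-10,0,0,0,0]]]'
python3 -c "
from h import *
go([.644,.045,.20],33.6)
b=ctrl.camera('side'); cv2.imwrite('pics/g3.png',cv2.resize(b[190:350,200:400,::-1],None,fx=3,fy=3))"
```

```text
time: 6.92
tool_pos: [0.5374, -0.3986, 0.0998]
eef_rot: [1.871, 2.522, -0.0]
force: [-0.6, 0.7, 8.2]
grip_width: 0.0311
gripper_force: 15.0
time: 7.33
tool_pos: [0.5396, -0.3985, 0.1003]
eef_rot: [1.87, 2.518, 0.003]
force: [8.2, 3.9, 5.9]
grip_width: 0.0456
gripper_force: 4.0
time: 7.75
tool_pos: [0.5353, -0.3972, 0.1973]
eef_rot: [-1.869, -2.518, 0.0]
force: [0.8, -0.3, -0.2]
grip_width: 0.0461
gripper_force: 0.0
t 7.75 pos [ 0.5353 -0.3972  0.1973] shift [39.18 23.22 -0.19] w 0.0461 gf 0.0 q [-0.64  0.52  1.62 -0.    1.   -0.93]
yaw,turn 16.851446296535617 [-0.003 -0.005 -0.292]
```

View pics/g3.png

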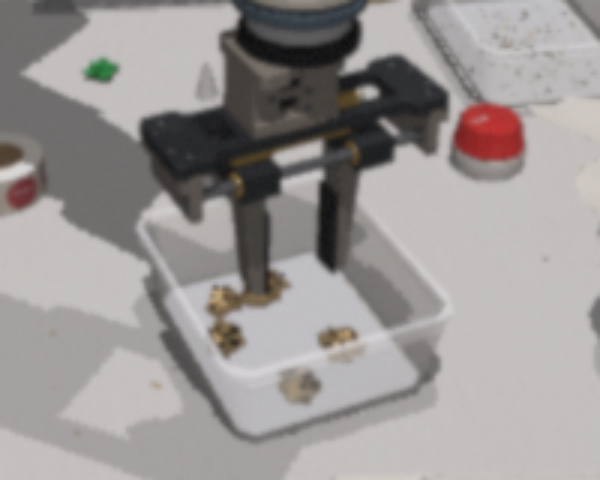

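The cookie lies on the tray floor at about (298,385) in the crop, and the gripper is clear. Next is the pen.

```bash
python3 -m handwheel '[[[2,1.2,0,0,0,0,0],[5.2,3.1,0,0,0,0,0],[8.4,5,0,0,0,0,0],[11.6,6.9,0,0,0,0,0],[14.8,8.8,0,0,0,0,0]]]'
python3 -m handwheel '[[[3.2,1.9,0,0,0,0,0],[6.4,3.8,0,0,0,0,0],[9.6,5.7,0,0,0,0,0],[12.8,7.6,0,0,0,0,0],[15.6,9.2,0,0,0,0,0]]]'
python3 -m handwheel '[[[2.5,1.5,0,0,0,-0.07,0],[5,3,0,0,0,-0.14,0],[7.3,4.3,0,0,0,-0.21,0],[8.6,5,0,0,0,-0.28,0],[8.8,5.1,0,0,0,-0.29,0]]]'
python3 -c "
from h import *
go([.644,.045,.093],33.6)
b=ctrl.camera('top'); cv2.imwrite('pics/g4.png',cv2.resize(b[110:210,215:345,::-1],None,fx=4,fy=4))"
```

```text
time: 8.22
tool_pos: [0.5781, -0.2298, 0.1989]
eef_rot: [1.873, 2.522, -0.0]
force: [0.4, 0.4, -0.9]
grip_width: 0.0456
gripper_force: 0.0
time: 8.63
tool_pos: [0.6213, -0.053, 0.1989]
eef_rot: [1.872, 2.523, -0.0]
force: [0.1, 0.7, 0.1]
grip_width: 0.0461
gripper_force: 0.0
time: 9.05
tool_pos: [0.6447, 0.0464, 0.1988]
eef_rot: [1.48, 2.771, 0.001]
force: [-1.1, 0.1, -0.3]
grip_width: 0.0458
gripper_force: 0.0
t 9.05 pos [0.6447 0.0464 0.1988] shift [-0.08 -0.14 10.58] w 0.0458 gf 0.0 q [ 0.07  0.49  1.67  0.    0.98 -0.52]
yaw,turn 33.78639538312228 [ 0.    -0.     0.003]
```

View pics/g4.png

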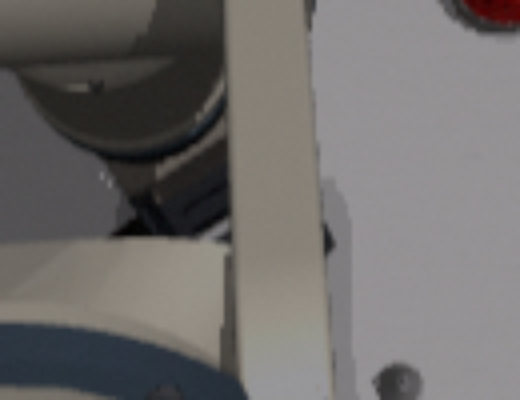

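The arm hides the pen in the top view, so I rely on the earlier fix. I go down, close on the pen and lift it.

```bash
python3 -m handwheel '[[[0,0,2.5,0,0,0,0],[0,-0.1,5.5,0,0,0,0],[0,-0.1,8.5,0,0,0,0],[0,-0.1,10.2,0,0,0,0],[0,-0.1,10.6,0,0,0,0]]]'
python3 -m handwheel '[[[0,0,0,0,0,0,0],[0,0,0,0,0,0,-1],[0,0,0,0,0,0,-1],[0,0,0,0,0,0,-1],[0,0,0,0,0,0,-1]]]' 20
python3 -m handwheel '[[[0,0,0,0,0,0,-1],[0,0,0,0,0,0,-1],[0,0,0,0,0,0,-1],[0,0,0,0,0,0,-1],[0,0,0,0,0,0,-1]]]' 20
python3 -m handwheel '[[[0,0,-1,0,0,0,-1],[0,0,-3,0,0,0,-1],[0,0,-6,0,0,0,-1],[0,0,-9,0,0,0,-1],[0,0,-11,0,0,0,-1]]]'
python3 -c "
from h import *
go([.463,.325,.203],33.6)
b=ctrl.camera('side'); cv2.imwrite('pics/g5.png',cv2.resize(b[90:270,200:400,::-1],None,fx=3,fy=3))"
```

```text
time: 9.52
tool_pos: [0.6413, 0.0417, 0.0894]
eef_rot: [-1.49, -2.761, 0.005]
force: [0.0, -0.2, 0.8]
grip_width: 0.0454
gripper_force: 0.0
time: 9.93
tool_pos: [0.6443, 0.0433, 0.094]
eef_rot: [1.487, 2.765, 0.002]
force: [0.4, 0.4, -0.5]
grip_width: 0.0216
gripper_force: 0.0
time: 10.35
tool_pos: [0.6442, 0.0434, 0.0936]
eef_rot: [1.487, 2.766, 0.001]
force: [-1.2, -0.1, 6.4]
grip_width: 0.0149
gripper_force: 20.0
time: 10.77
tool_pos: [0.6442, 0.0434, 0.2059]
eef_rot: [1.487, 2.765, 0.002]
force: [0.4, 0.1, -0.4]
grip_width: 0.0144
gripper_force: 20.0
t 10.77 pos [0.6442 0.0434 0.2059] shift [33.48  0.41  0.25] w 0.0144 gf 19.989717872813344 q [ 0.06  0.48  1.67  0.    0.99 -0.52]
yaw,turn 33.46633786206902 [ 0.002  0.001 -0.002]
```

View pics/g5.png

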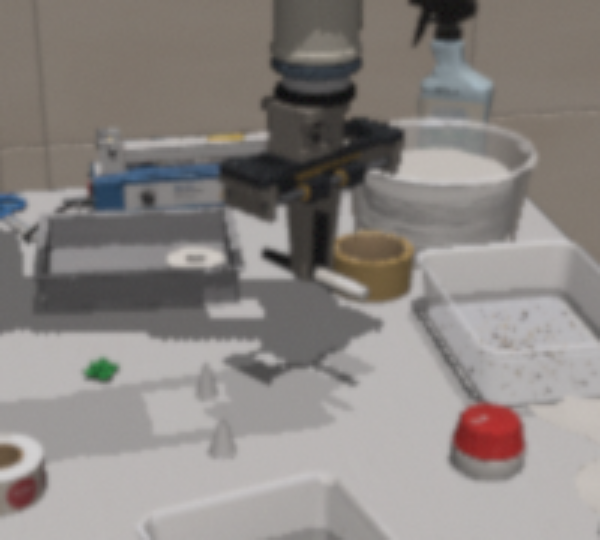

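The pen is held level and clear of the table. I carry it over the pan.

```bash
python3 -m handwheel '[[[1.5,0,0,0,0,0,-1],[4.5,0,0,0,0,0,-1],[7.5,0.1,0,0,0,0,-1],[10.5,0.1,0,0,0,0,-1],[13.5,0.2,0,0,0,0,-1]]]' 25
python3 -m handwheel '[[[3,0,0,0,0,0,-1],[6,0,0,0,0,0,-1],[9,0.1,0,0,0,0,-1],[12,0.1,0,0,0,0,-1],[15,0.2,0,0,0,0,-1]]]'
python3 -m handwheel '[[[2,0,0,0,0,0,-1],[3.5,0,0,0,0,0,-1],[4.7,0,0,0,0,0,-1],[5,0,0,0,0,0,-1],[5,0,0,0,0,0,-1]]]'
python3 -m handwheel '[[[0,0,1.5,0,0,0,-1],[0,0,3.5,0,0,0,-1],[0,0,5.5,0,0,0,-1],[0,0,7,0,0,0,-1],[0,0,7.5,0,0,0,-1]]]'
python3 -c "
from h import *
go([.463,.325,.100],33.6)
b=ctrl.camera('side'); cv2.imwrite('pics/g6.png',cv2.resize(b[90:220,180:340,::-1],None,fx=4,fy=4))"
```

```text
time: 11.23
tool_pos: [0.5687, 0.1582, 0.2018]
eef_rot: [-1.488, -2.765, 0.002]
force: [-0.1, 0.4, -0.6]
grip_width: 0.0147
gripper_force: 25.0
time: 11.65
tool_pos: [0.4874, 0.2843, 0.2018]
eef_rot: [-1.487, -2.766, 0.003]
force: [1.7, 0.5, 0.5]
grip_width: 0.0146
gripper_force: 25.0
time: 12.07
tool_pos: [0.4614, 0.3254, 0.2023]
eef_rot: [-1.486, -2.768, 0.001]
force: [-0.4, -0.6, -0.5]
grip_width: 0.0148
gripper_force: 25.0
time: 12.48
tool_pos: [0.4617, 0.3234, 0.1254]
eef_rot: [-1.489, -2.765, 0.005]
force: [0.0, -0.4, -1.0]
grip_width: 0.0147
gripper_force: 25.0
t 12.48 pos [0.4617 0.3234 0.1254] shift [0.06 0.21 2.54] w 0.0147 gf 24.988194778561592 q [ 0.61  0.49  1.89 -0.    0.76  0.03]
yaw,turn 33.39877792307386 [-0.004  0.    -0.004]
```

View pics/g6.png

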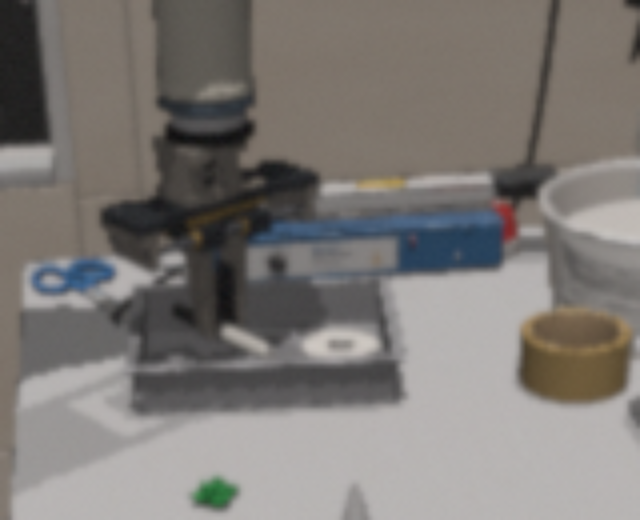

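The pen is inside the pan walls, at about (240,338) in the crop, and clear of the spool. I lower it, release it and back off.

```bash
python3 -m handwheel '[[[0,0.1,1,0,0,0,-1],[0,0.1,1.8,0,0,0,-1],[0,0.1,2.3,0,0,0,-1],[0,0.1,2.6,0,0,0,-1],[0,0.1,2.7,0,0,0,-1]]]'
python3 -m handwheel '[[[0,0,0,0,0,0,-1],[0,0,0,0,0,0,-0.5],[0,0,0,0,0,0,-0.3],[0,0,0,0,0,0,-0.1],[0,0,0,0,0,0,0]]]'
python3 -m handwheel '[[[0,0,0,0,0,0,0],[0,0,-1,0,0,0,0],[0,0,-3,0,0,0,0],[0,0,-6,0,0,0,0],[0,0,-10,0,0,0,0]]]'
python3 -m handwheel '[[[0,0,-3,0,0,0,0],[0,0,-6,0,0,0,0],[3,0,-8,0,0,0,0],[6,0,-9,0,0,0,0],[9,0,-9,0,0,0,0]]]'
python3 -m handwheel '[[[3,2,0,0,0,0,0],[6,4,0,0,0,0,0],[9,6,0,0,0,0,0],[12,7,0,0,0,0,0],[12,7,0,0,0,0,0]]]'
python3 -c "
from h import *
b=ctrl.camera('top')[:,:,::-1]; a=np.hstack([b[150:290,80:210],b[150:290,370:510]])
cv2.imwrite('pics/g7.png',cv2.resize(a,None,fx=2.9,fy=2.9))"
```

```text
time: 12.95
tool_pos: [0.463, 0.3255, 0.1003]
eef_rot: [-1.488, -2.767, 0.001]
force: [-0.5, 0.1, -0.3]
grip_width: 0.0145
gripper_force: 25.0
time: 13.37
tool_pos: [0.4632, 0.3257, 0.101]
eef_rot: [1.488, 2.767, 0.001]
force: [-0.8, -0.9, -0.7]
grip_width: 0.0386
gripper_force: 0.0
time: 13.78
tool_pos: [0.4619, 0.3247, 0.2004]
eef_rot: [-1.487, -2.765, 0.006]
force: [0.3, 0.9, -0.3]
grip_width: 0.0459
gripper_force: 0.0
time: 14.2
tool_pos: [0.4139, 0.4019, 0.2949]
eef_rot: [1.489, 2.764, 0.009]
force: [0.1, 0.8, -0.3]
grip_width: 0.0457
gripper_force: 0.0
time: 14.62
tool_pos: [0.4042, 0.5441, 0.2913]
eef_rot: [-1.484, -2.768, -0.004]
force: [-0.8, -0.7, -0.7]
grip_width: 0.0461
gripper_force: 0.0
```

View pics/g7.png

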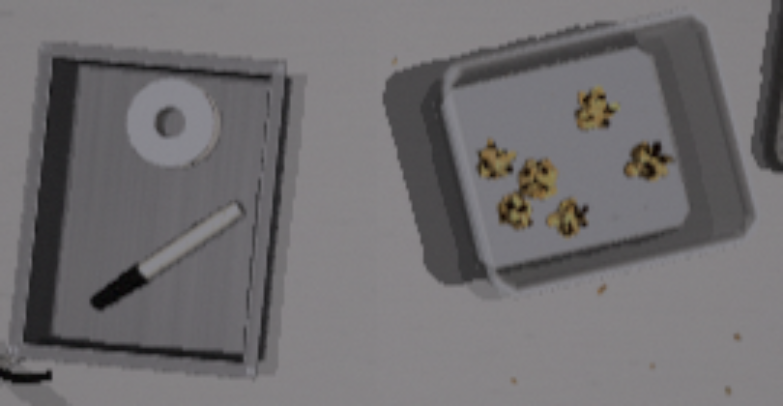

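The pen lies flat on the pan floor, running from about (95,300) to (240,210), and the cookie rests on the tray floor at about (648,160). The arm is clear of both, so I hand in.

```bash
python3 -c "from rig import ctrl;print(ctrl.hand_in())"
```

```text
the job is handed in; nothing more can be done
None
```

I handed the job in at about 15 s: the last picture shows the cookie resting on the clear tray's floor and the marker lying flat in the steel pan, with the arm clear of both; the hand-in returned no verdict.

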